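# Level the desk riser with a spirit level and its screw foot

## Task

Pick up the yellow spirit level lightly (its vial is delicate), set it down gently along the grey strip on the desk riser and let go of it. Then turn the blue knob of the riser's screw foot until the bubble rests between the two black lines of the vial. Finally press the level's black thumb pad well down with the closed fingers, without forcing it, and finish while still pressing, so that the shelf is shown level under load; leave the mug, the mouse and the plant alone.

Things in the scene. Friction and masses are not known exactly. Their poses are not given: they have to be found in the camera images.
- level: yellow spirit level, a bar 180 long (x), 24 wide (y), 38 high (z), about 0.17 kg; origin at the centre of its underside. Grasp it at the middle across its width, 28 mm above its underside. Delicate: fingers together under 45 N on it (a grip of 8 N carries it safely), set down on the shelf with under 40 N
- vial (a point): middle of the green vial on the level's top, 52 mm towards the level's +x from its middle; white bubble 14 long, two black lines 18 mm apart about the vial's middle
- bubble (a joint): where the bubble stands in its curved vial (0.5 m radius), as an angle, rad: 0 = centred, + towards the level's +x, 0.002 = 1 mm off; between the lines = within 0.004. It rises to the higher end and then equals the tilt of the level; 0.044 at most; takes about 1 s to settle
- pad_top (a point): centre of the top face of the thumb pad (20 mm across, black rubber, 10 mm above the level's top, 48 mm above its underside)
- pad (a joint): how far the thumb pad is pressed down, m: 0 free, 0.007 at its stop; a spring, 1.5 N to start it and 8.5 N at the stop
- strip (a point): middle of the grey strip on the riser's shelf, at its surface, about 100 above the desk. Strip 50 (x) by 215 (y); the level goes on its middle, long axis along y, either way round. The shelf, 200 (x) by 320 (y), has its middle 40 mm and its screw foot 165 mm along +y from here. The riser is fixed; the shelf tilts about its -y end and starts with its +y end too low
- foot_grip (a point): grip point of the screw foot's blue knob, on its upright axis, 30 mm above the shelf. A bar 46 long (x), 12 thick (y: close the fingers along it), top 7 mm above this point, black flange 24 mm below it. Clockwise from above raises this end: 0.016 rad of tilt (8 mm of bubble) per rad. Starts 0.75 to 1.9 rad short of level, takes 0.06 N m, stays where left, turns up to 1.5 rad past level
- mug: blue mug, 76 across, 90 high, handle at its +y; origin under its centre; leave alone
- mouse: black computer mouse, 105 by 58 by 34 high; origin under its centre; leave alone
- plant: terracotta pot 84 across, 70 high, with green leaves up to 140; origin under its centre; leave alone
Things that resemble listed ones, but are neither listed nor needed, are in the scene too. Of the things that look like the level, the middle-sized one is meant.

How it is judged:
On the way, in this order (a step that is already met when the one before it is completed fails the run):
1. the level stands on the grey strip, along it, and is let go (x of level in the frame of strip between -0.018 and 0.018 m and y of level in the frame of strip between -0.03 and 0.03 m and z of level in the frame of strip between -0.003 and 0.004 m and angle between the x axis of level and the y axis of strip, either way round below 0.12 rad and contact force between the fingers and level below 0.1 N and contact force between level and riser above 0.5 N and linear speed of level below 0.02 m/s), for 0.3 s.
2. the foot is turned until the shelf is level and the bubble rests between the lines (2.5 mm), the level standing untouched (x of level in the frame of strip between -0.018 and 0.018 m and y of level in the frame of strip between -0.03 and 0.03 m and z of level in the frame of strip between -0.003 and 0.004 m and angle between the x axis of level and the y axis of strip, either way round below 0.12 rad and value of joint bubble between -0.005 and 0.005 rad and angle between strip's own z axis and vertical below 0.007 rad and contact force between the fingers and level below 0.1 N), for 0.3 s.
At the end, for the whole second after the job is handed in: Level on the grey strip (18 mm across, 30 mm along, 0.12 rad), shelf level within 0.007 rad, bubble within 2.5 mm of the middle, level at rest, while the fingers still press its thumb pad at least 3 mm down with 3 to 25 N (x of level in the frame of strip between -0.018 and 0.018 m and y of level in the frame of strip between -0.03 and 0.03 m and z of level in the frame of strip between -0.003 and 0.004 m and angle between the x axis of level and the y axis of strip, either way round below 0.12 rad and value of joint bubble between -0.005 and 0.005 rad and angle between strip's own z axis and vertical below 0.007 rad and value of joint pad above 0.003 m and contact force between the fingers and level between 3 and 25 N and contact force between level and riser above 4 N and linear speed of level below 0.01 m/s); the arm keeps its last pose, push and grip.
It fails at once if the level squeezed or pressed with more than 45 N in all (contact force between the fingers and level above 45 N).
It fails at once if the level knocked onto the riser (over 40 N) (contact force between level and riser above 40 N).
It fails at once if the mug, mouse or plant moved more than 20 mm (distance of any of mug, mouse, plant from where it was at the start of the episode above 0.02 m).
It also fails if it takes over 72 s, if anything falls off the work surface, if the arm or the gripper's body presses on something with over 40 N, if the wrist force passes 120 N, or if a joint passes its speed limit or range.

## Robot

A 7-joint arm with a two-finger parallel gripper is mounted at the origin on the work surface. World frame = base frame: x ahead of the robot, y to its left, z up, the work surface at z = 0. Lengths are in m, angles in rad, forces in N, time in s.
With the tool pointing down it reaches from about 0.425 to 0.925 m from the base axis. Payload 6.8 kg.
Tool frame: the origin (TCP) lies at the very end of the fingers, on their centre line; the grasp point (between the pads) lies 19 mm behind it; z points along the fingers, y is the line along which they close (so a half turn about z gives the same grasp; the last joint's range is limited). The gripper opens to 85 mm and grips with 20 to 120 N. Pads are 22 mm wide; open, the fingers measure 114 mm over their backs; the gripper's body (76 mm by 85 mm) begins 54 mm behind the grasp point. The pads swing forward as they close: fully open they stand 13 mm farther back than shut.
Start: joints at [1.069, 0.477, 0.022, 1.555, -0.011, 1.109, -0.083], TCP at [0.259, -0.623, 0.231] pointing down, gripper open.
Joint ranges: [-2.96, 2.96], [-0.34, 2.1], [-1.41, 1.46], [0.24, 2.44], [-1.37, 4.51], [0.17, 1.92], [-2.96, 2.96]. Speed limits (rad/s): [2.39, 2.39, 3.14, 3.14, 3.14, 3.14, 3.14].

## Interface

Orientations are given as a unit quaternion [w, x, y, z].
In Python, from station import bot gives the robot as it stands. The module is installed in compiled form; this text tells all that it offers.
- The arm moves only by the shell command python3 -m jog 'ROWS' [OPENING] [FORCE]. ROWS is JSON, a list of rows, each a list of 4 numbers: the shift along the tool's x, y, z in cm, then the turn about the tool's z in rad. In form: [[x, y, z, spin], ...]. A call has 1 to 20 rows; each row is the pose to reach, as a shift and turn from the pose commanded when the call began, along the tool's axes at that moment; what a row does not reach only later rows make up. A row lasts 1/12 s, in which the tool goes at most 41.7 mm and 7.16 degrees, less where a joint would pass 70% of its speed; a pose out of reach is approached as far as the arm can. A call with a gripper value outside its range is refused whole. OPENING is the closure, from -1 (fully open) to 1 (shut), set as the call begins (- or left out, the last holds). The fingers move at their own pace and stop on an object; FORCE is the grip in N (left out, the last holds). Time passes only in rows, so rows that repeat a pose let the fingers close. It gives the time, the measured TCP pose, the force, the opening and the grip force at its end, in the units of the state.
- bot.get_obs(): the state, without advancing time (a new reading comes with each control period).
- bot.read_camera(name): name is "side" or "top"; returns a dict with "pixels" (420x560x3 uint8, red, green, blue), "depth" (420x560 float32, m along the optical axis (not along the pixel's ray), 0 where there is no reading), "fovy" (degrees; the focal length in pixels is half the picture's height over the tangent of half this angle, whatever the lens; pixels are square), "cx", "cy" (the principal point, pixels), "pose" (4x4, takes a point from camera to world coordinates). Camera axes: x right, y down, z forward; pixel columns grow to the right and rows downward; lengths in m; the calibration is good to about 2 mm. A picture is of the moment at which its call begins.
- bot.hand_in(): hands the job in; it is judged then, once.
The state is a dict: "t": time; "q": joint angles; "joint_vel": joint speeds; "joint_torque": joint torques, N m; "eef_pos": TCP position; "tool_rot": TCP orientation; "contact_force": force on the tool from outside, world axes, zero at the start; "torque": the same for the moment, N m; "gripper_width": opening from 0.0 (shut) to 1.0 (fully open); "grasp_force": force on a finger pad.
Only numpy, scipy, OpenCV 4.12 (cv2) and the standard library are available. Lean on these libraries where they do the work, as an engineer would, in place of code of your own. Each camera call takes 0.05 s, during which the arm holds its last target. There are 200 camera calls.

## Working session

There is one attempt and no reset: what is moved stays moved. The work goes in short steps, Python scripts to look and compute and a shell command to move; the robot and the scene stay as the last step left them, time stands still between calls to the robot, and variables do not carry over. Pictures are saved under pics/ and viewed, at most 10 in all, crops included, and the job is handed in when it is done.

```bash
mkdir -p pics
cat > h.py <<'E'
import numpy as np, cv2
from station import bot
def cam(n):
    c=bot.read_camera(n); h=c["pixels"].shape[0]; f=h/2/np.tan(np.radians(c["fovy"])/2)
    d=c["depth"]; v,u=np.mgrid[:d.shape[0],:d.shape[1]]
    P=np.stack([(u-c["cx"])/f*d,(v-c["cy"])/f*d,d,np.ones_like(d)],-1)@c["pose"].T
    return c,P[...,:3]
def save(n,img,s=1):
    cv2.imwrite("pics/"+n,cv2.resize(img[...,::-1],None,fx=s,fy=s,interpolation=cv2.INTER_CUBIC))
def obs():
    o=bot.get_obs(); print({k:np.round(o[k],4).tolist() for k in("t","q","eef_pos","tool_rot","contact_force","gripper_width","grasp_force")})
E
python3 - <<'E'
from h import *
for n in("top","side"):
    c,P=cam(n); save(n+"0.png",c["pixels"],1.4); np.save(n+"0.npy",P); np.save(n+"0i.npy",c["pixels"]); print(n,c["fovy"],c["cx"],c["cy"],np.round(c["pose"],3).tolist())
obs()
E
```

```text
top 47.126628516849394 276.4374340540203 205.90653473965085 [[-0.021, -0.977, 0.212, 0.177], [-1.0, 0.021, -0.003, 0.024], [-0.001, -0.212, -0.977, 1.379], [0.0, 0.0, 0.0, 1.0]]
side 47.878340240099504 284.81017608477345 207.96354417812594 [[-0.884, -0.322, 0.338, 0.053], [-0.466, 0.639, -0.612, 0.82], [-0.019, -0.699, -0.715, 0.816], [0.0, 0.0, 0.0, 1.0]]
{'t': 0.1, 'q': [1.0689, 0.4777, 0.0223, 1.5563, -0.0115, 1.1093, -0.0831], 'eef_pos': [0.2588, -0.6229, 0.2304], 'tool_rot': [-0.0008, 0.9807, 0.1957, -0.0002], 'contact_force': [-0.0355, 0.3457, 0.2351], 'gripper_width': 1.0002, 'grasp_force': 0.0}
```

View pics/top0.png

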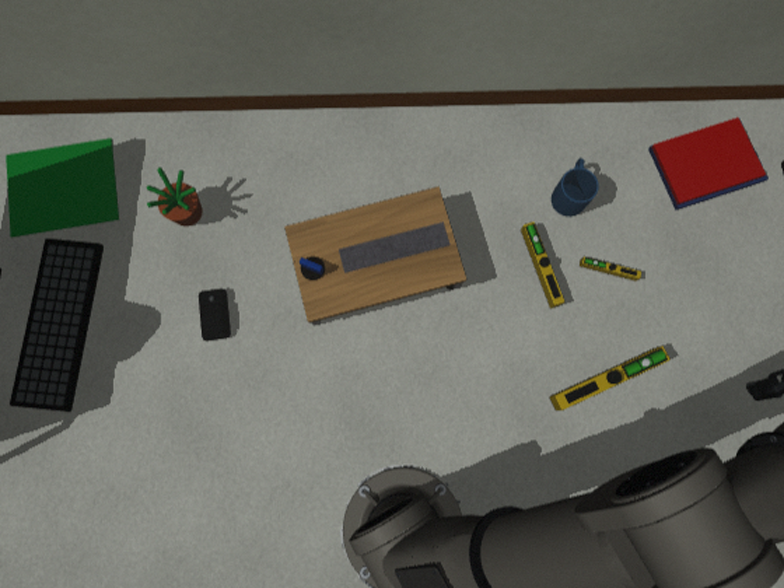

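View pics/side0.png

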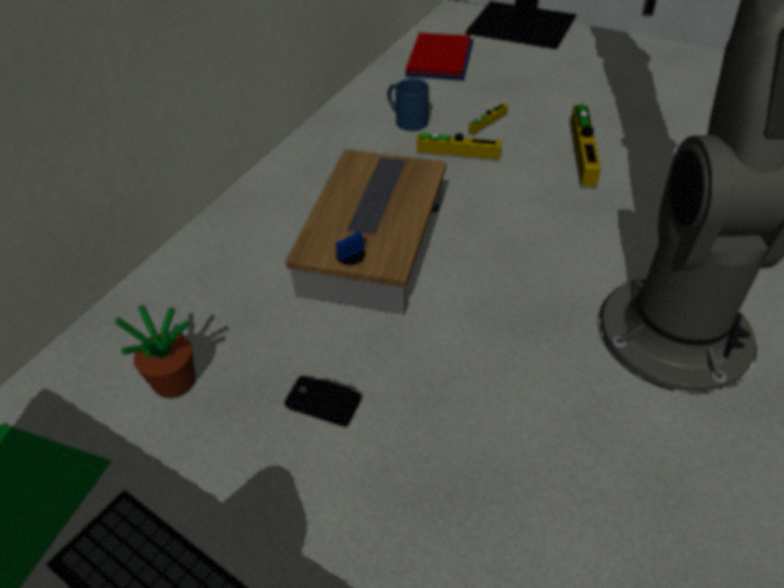

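The top view shows three candidates for the level: (542,265), (611,268) which is the smallest, and (613,378) which is the largest. By size I choose (542,265). The strip is at (395,248), the knob at (312,266), the mug at (575,190), the mouse at (214,314) and the plant at (178,200). Next I measure and take a close crop.

Run:
```python
from h import *
P=np.load("top0.npy"); I=np.load("top0i.npy"); hsv=cv2.cvtColor(I,cv2.COLOR_RGB2HSV)
def rect(pts):
    (c,s,a)=cv2.minAreaRect((pts[:,:2]*1000).astype(np.float32)); b=cv2.boxPoints((c,s,a))
    e=[b[1]-b[0],b[2]-b[1]]; e=max(e,key=np.linalg.norm); return np.round(c,1),np.round(s,1),round(float(np.arctan2(e[1],e[0])),3)
Z=P[...,2]
for n,(x,y) in dict(A=(542,265),B=(611,268),C=(613,378)).items():
    x=int(x/1.4);y=int(y/1.4); w=45 if n=='C' else 34 if n=='A' else 24
    m=np.zeros(Z.shape,bool); m[y-w:y+w,x-w:x+w]=1
    y_=m&(hsv[...,0]>18)&(hsv[...,0]<34)&(hsv[...,1]>120)
    k,l,st,ce=cv2.connectedComponentsWithStats(cv2.dilate((y_|(m&(Z>.02))).astype(np.uint8),np.ones((3,3))))
    L=l==l[y,x]
    top=L&m&(Z>.025)&(Z<.065); zt=np.median(Z[y_&L]); 
    g=L&(hsv[...,0]>45)&(hsv[...,0]<75)&(hsv[...,1]>120)
    print(n,rect(P[top]),zt,np.percentile(Z[top],[50,90,99]),'green',P[g].mean(0).round(4))
# shelf
m=(Z>.075)&(Z<.125); m[:120]=0; m[:,:195]=0; m[:,340:]=0; m[240:]=0
print("shelf",rect(P[m])); A=np.c_[P[m][:,:2],np.ones(m.sum())]; print(np.linalg.lstsq(A,Z[m],rcond=None)[0])
g=m&(hsv[...,1]<60)&(hsv[...,2]<130); g[:,:238]=0
k,l,st,ce=cv2.connectedComponentsWithStats(g.astype(np.uint8)); i=1+st[1:,4].argmax(); print("strip",rect(P[l==i]),P[l==i].mean(0),st[i])
b=(hsv[...,0]>105)&(hsv[...,0]<130)&(hsv[...,1]>120)&(Z>.1); b[:,:200]=0;b[:,250:]=0; print("knob",rect(P[b]),P[b].mean(0),b.sum(),np.percentile(Z[b],[10,50,90]))
for n,s in dict(mug=(575,190),mouse=(214,314),plant=(178,205)).items(): print(n,P[int(s[1]/1.4),int(s[0]/1.4)])
save("cropA.png",I[145:230,330:480],5)
```

```text
A (array([ 517.6, -301.9]), array([181.1,  26.1]), 0.281) 0.03521759694277726 [0.03899408 0.04514419 0.05042169] green [ 0.5646 -0.2864  0.0417]
B (array([ 506.8, -444.3]), array([120.1,  17.2]), 1.28) 0.023043326103150408 [0.0277126  0.0319732  0.03583131] green [ 0.5153 -0.4107  0.0288]
C (array([ 279.3, -417.5]), array([ 32.8, 243.5]), -1.173) 0.0506303718256379 [0.05230489 0.05953347 0.06418273] green [ 0.3051 -0.4811  0.057 ]
shelf (array([530.3,  44.1]), array([201.9, 320.2]), -1.333)
[ 0.00494341 -0.01229325  0.09569785]
strip (array([538.8,   5.1]), array([ 50.6, 214.7]), -1.335) [0.53848014 0.00544044 0.09897408] [ 242  159   79   36 1324]
knob (array([499. , 165.2]), array([45.1, 11.8]), 1.171) [0.49764864 0.16518774 0.12775825] 96 [0.11521745 0.13040662 0.13502344]
mug [ 0.68408145 -0.38604337  0.00915051]
mouse [0.42447187 0.37402681 0.03370433]
plant [0.64485828 0.44270014 0.07317117]
```

View pics/cropA.png

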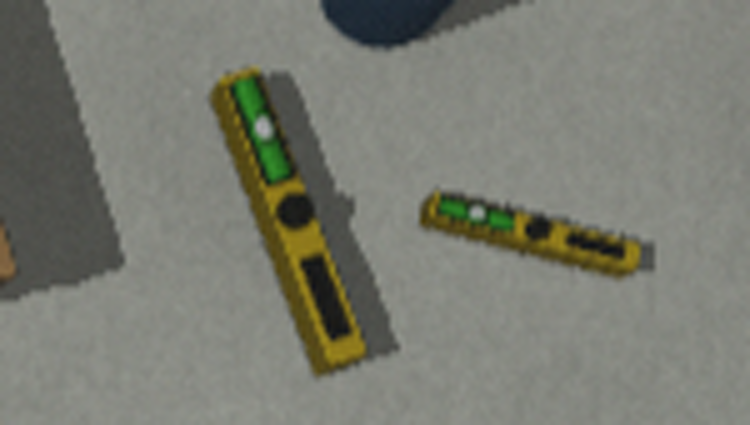

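The crop confirms the choice: 181 x 26 x 38 mm, with the vial towards +x (crop pixel 262,130) and the pad at (295,210). Moving above it.

```bash
python3 -m jog '[[9,-5,0,0.05],[18,-10,0,0.11],[27,-15,0,0.11],[36.2,-19.7,0,0.113],[36.2,-19.7,0,0.113],[36.2,-19.7,3,0.113],[36.2,-19.7,7,0.113],[36.2,-19.7,11,0.113],[36.2,-19.7,14,0.113],[36.2,-19.7,14,0.113],[36.2,-19.7,14,0.113],[36.2,-19.7,14,0.113],[36.2,-19.7,14,0.113],[36.2,-19.7,14,0.113]]' -- 2>&1 || python3 -m jog; python3 -c "from h import *;obs()"
```

```text
invalid input: not JSON, or not a number
{'t': 0.1, 'q': [1.0689, 0.4777, 0.0223, 1.5563, -0.0115, 1.1093, -0.0831], 'eef_pos': [0.2588, -0.6229, 0.2304], 'tool_rot': [-0.0008, 0.9807, 0.1957, -0.0002], 'contact_force': [-0.0355, 0.3457, 0.2351], 'gripper_width': 1.0002, 'grasp_force': 0.0}invalid input
```

```bash
python3 -m jog '[[9,-5,0,0.05],[18,-10,0,0.11],[27,-15,0,0.11],[36.2,-19.7,0,0.113],[36.2,-19.7,0,0.113],[36.2,-19.7,3,0.113],[36.2,-19.7,7,0.113],[36.2,-19.7,11,0.113],[36.2,-19.7,14,0.113],[36.2,-19.7,14,0.113],[36.2,-19.7,14,0.113],[36.2,-19.7,14,0.113],[36.2,-19.7,14,0.113],[36.2,-19.7,14,0.113]]'; python3 -c "from h import *;obs()"
```

```text
t: 1.27
eef_pos: [0.5173, -0.303, 0.0912]
tool_rot: [0.0, 0.99, 0.14, -0.001]
contact_force: [-0.1, -0.5, 0.4]
gripper_width: 1.0
grasp_force: 0.0
{'t': 1.2667, 'q': [0.4855, 0.5192, -0.0789, 1.851, 0.0569, 0.7745, -0.9136], 'eef_pos': [0.5173, -0.303, 0.0912], 'tool_rot': [0.0, 0.9901, 0.14, -0.0006], 'contact_force': [-0.0717, -0.4623, 0.3991], 'gripper_width': 1.0003, 'grasp_force': 0.0}
```

```bash
python3 -m jog '[[0,-0.1,2,0],[0,-0.1,4,0],[0,-0.1,6,0],[0,-0.1,7.5,0],[0,-0.1,8.2,0],[0,-0.1,8.2,0],[0,-0.1,8.2,0]]' ; python3 -m jog '[[0,0,0,0],[0,0,0,0],[0,0,0,0],[0,0,0,0],[0,0,0,0],[0,0,0,0]]' 0.36 20;  python3 -m jog '[[0,0,0,0],[0,0,0,0],[0,0,0,0]]' 0.42 20
```

```text
t: 1.85
eef_pos: [0.5175, -0.3031, 0.0104]
tool_rot: [0.001, 0.99, 0.139, 0.0]
contact_force: [0.2, -0.2, 0.0]
gripper_width: 1.002
grasp_force: 0.0
t: 2.35
eef_pos: [0.5175, -0.3016, 0.0095]
tool_rot: [0.0, 0.99, 0.14, 0.0]
contact_force: [0.4, 0.3, -0.4]
gripper_width: 0.32
grasp_force: 0.0
t: 2.6
eef_pos: [0.5176, -0.3018, 0.0094]
tool_rot: [0.0, 0.99, 0.14, 0.0]
contact_force: [0.2, -1.2, 0.5]
gripper_width: 0.29
grasp_force: 0.4
```

```bash
python3 -m jog '[[0,0,0,0],[0,0,0,0],[0,0,0,0]]' 0.48 20; python3 -m jog '[[0,0,0,0],[0,0,0,0],[0,0,0,0]]' 0.55 20
```

```text
t: 2.85
eef_pos: [0.5177, -0.3018, 0.0095]
tool_rot: [0.0, 0.99, 0.14, 0.0]
contact_force: [0.8, -1.0, 1.7]
gripper_width: 0.279
grasp_force: 20.8
t: 3.1
eef_pos: [0.5177, -0.3018, 0.0095]
tool_rot: [0.0, 0.99, 0.14, 0.0]
contact_force: [0.9, -1.0, 3.1]
gripper_width: 0.279
grasp_force: 20.8
```

```bash
python3 -m jog '[[0,0,0,0],[0,0,0,0],[0,0,0,0]]' 0.455 20
```

```text
t: 3.35
eef_pos: [0.5176, -0.3018, 0.0095]
tool_rot: [0.0, 0.99, 0.14, 0.0]
contact_force: [0.2, -1.0, 2.7]
gripper_width: 0.281
grasp_force: 20.9
```

```bash
python3 -m jog '[[0,0,0,0],[0,0,0,0],[0,0,0,0]]' 0.44 20; python3 -m jog '[[0,0,-0.3,0],[0,0,-0.8,0],[0,0,-1.5,0],[0,0,-2.2,0],[0,0,-2.6,0],[0,0,-2.6,0]]'
```

```text
t: 3.6
eef_pos: [0.5176, -0.3018, 0.0094]
tool_rot: [0.0, 0.99, 0.14, 0.0]
contact_force: [0.3, -1.8, 2.4]
gripper_width: 0.281
grasp_force: 6.2
t: 4.1
eef_pos: [0.5181, -0.3019, 0.0367]
tool_rot: [0.001, 0.99, 0.14, 0.001]
contact_force: [0.6, 0.1, -2.2]
gripper_width: 0.279
grasp_force: 5.3
```

```bash
python3 -m jog '[[0,0,-1,0],[0,0,-3,0],[0,0,-6,0],[0,0,-9,0],[0,0,-12,0],[0,0,-15,0],[0,0,-17,0],[0,0,-18,0],[0,0,-18,0]]' 0.444 20; python3 -m jog '[[0.3,-1,0,-0.06],[1,-3,0,-0.15],[2,-5,0,-0.25],[2.8,-7.5,0,-0.36],[3.6,-10,0,-0.47],[4.5,-12.5,0,-0.58],[5.5,-15,0,-0.69],[6.4,-17.5,0,-0.80],[7.3,-20,0,-0.91],[8.2,-22.5,0,-1.02],[9,-25,0,-1.13],[9.7,-27,0,-1.24],[10.2,-28.3,0,-1.34],[10.5,-28.9,0,-1.43],[10.5,-28.9,0,-1.50],[10.5,-28.9,0,-1.526],[10.5,-28.9,0,-1.526],[10.5,-28.9,0,-1.526]]'
cat > m.py <<'E'
from h import *
import sys
c,P=cam("top"); I=c["pixels"]; hsv=cv2.cvtColor(I,cv2.COLOR_RGB2HSV); Z=P[...,2]
save(sys.argv[1],I[110:250,180:380],4)
E
python3 m.py place1.png; python3 -c "from h import *;obs()"
```

```text
t: 4.85
eef_pos: [0.5186, -0.3021, 0.2181]
tool_rot: [0.001, 0.99, 0.14, 0.002]
contact_force: [-0.0, -0.0, -2.2]
gripper_width: 0.282
grasp_force: 7.6
t: 6.35
eef_pos: [0.5376, 0.0046, 0.2143]
tool_rot: [-0.001, 0.62, 0.785, -0.001]
contact_force: [0.1, 0.5, -2.6]
gripper_width: 0.278
grasp_force: 7.6
{'t': 6.4, 'q': [0.2862, 0.313, -0.4965, 1.8741, 0.1752, 0.9987, -0.052], 'eef_pos': [0.5378, 0.0046, 0.2146], 'tool_rot': [-0.0005, 0.6199, 0.7846, -0.0005], 'contact_force': [-0.1824, 0.5466, -1.5966], 'gripper_width': 0.2795, 'grasp_force': 7.5748}
```

View pics/place1.png

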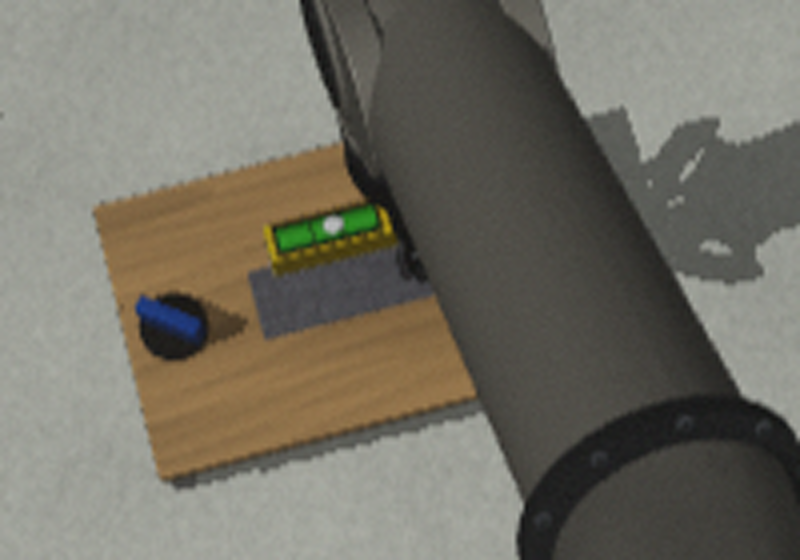

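The level (pixel 330,235) is held parallel to the strip and above it. Lowering it slowly until it touches.

```bash
python3 -m jog '[[0,0,1.5,0],[0,0,4,0],[0,0,6.5,0],[0,0,8.3,0],[0,0,9.3,0],[0,0,9.8,0],[0,0,9.8,0],[0,0,9.8,0]]'; python3 -m jog '[[0,0,0.1,0],[0,0,0.2,0],[0,0,0.3,0],[0,0,0.4,0],[0,0,0.4,0]]'
```

```text
t: 7.07
eef_pos: [0.5389, 0.0053, 0.118]
tool_rot: [0.0, 0.619, 0.785, 0.0]
contact_force: [0.2, 0.2, -2.4]
gripper_width: 0.282
grasp_force: 7.6
t: 7.48
eef_pos: [0.5383, 0.0052, 0.1134]
tool_rot: [0.0, 0.619, 0.785, 0.0]
contact_force: [-0.8, -0.6, -1.8]
gripper_width: 0.278
grasp_force: 7.6
```

```bash
for i in 1 2 ; do python3 -m jog '[[0,0,0.1,0],[0,0,0.2,0],[0,0,0.2,0]]' | egrep 'eef|contact'; done;  python3 -m jog '[[0,0,0.1,0],[0,0,0.1,0]]' | egrep 'eef|contact'
```

```text
eef_pos: [0.5381, 0.0052, 0.1111]
contact_force: [0.6, 0.1, -2.4]
eef_pos: [0.5383, 0.0052, 0.1092]
contact_force: [-0.7, -0.4, -1.5]
eef_pos: [0.5384, 0.0054, 0.1083]
contact_force: [0.3, 1.6, -1.9]
```

```bash
for i in 1 2 3 ; do python3 -m jog '[[0,0,0.05,0],[0,0,0.05,0]]' | egrep 'eef|contact'; done
```

```text
eef_pos: [0.5384, 0.0054, 0.108]
contact_force: [0.1, 1.3, -0.6]
eef_pos: [0.5384, 0.0053, 0.1079]
contact_force: [-2.2, 0.0, 6.7]
eef_pos: [0.5384, 0.0054, 0.1079]
contact_force: [-3.4, 0.4, 9.4]
```

```bash
python3 -m jog '[[0,0,-0.05,0],[0,0,-0.05,0],[0,0,-0.05,0]]' 0.36; python3 -m jog '[[0,0,0,0],[0,0,0,0],[0,0,0,0],[0,0,0,0]]' -0.2; python3 -m jog '[[0,0,-1,0],[0,0,-3,0],[0,0,-6,0],[0,0,-9,0],[0,0,-12,0],[0,3,-14,0],[0,6.5,-14,0],[0,10,-14,0],[0,13,-14,0],[0,15,-14,0],[0,15,-14,0]]'|egrep 'eef|rot';python3 m.py place2.png; python3 -c "from h import *;obs()"
```

```text
t: 8.9
eef_pos: [0.5383, 0.0051, 0.1073]
tool_rot: [0.0, 0.619, 0.785, 0.0]
contact_force: [-0.0, -0.2, 0.2]
gripper_width: 0.322
grasp_force: 0.0
t: 9.23
eef_pos: [0.5382, 0.0052, 0.1072]
tool_rot: [-0.0, 0.619, 0.785, -0.0]
contact_force: [0.1, 0.3, -1.1]
gripper_width: 0.6
grasp_force: 0.0
eef_pos: [0.6869, 0.0419, 0.2473]
tool_rot: [-0.0, 0.619, 0.786, 0.001]
{'t': 10.2, 'q': [0.1659, 0.5261, -0.4679, 1.481, 0.2449, 1.1927, -0.1012], 'eef_pos': [0.6851, 0.0412, 0.2472], 'tool_rot': [-0.0004, 0.6186, 0.7857, 0.0005], 'contact_force': [0.3153, -0.0579, 0.8048], 'gripper_width': 0.5985, 'grasp_force': 0.0}
```

View pics/place2.png

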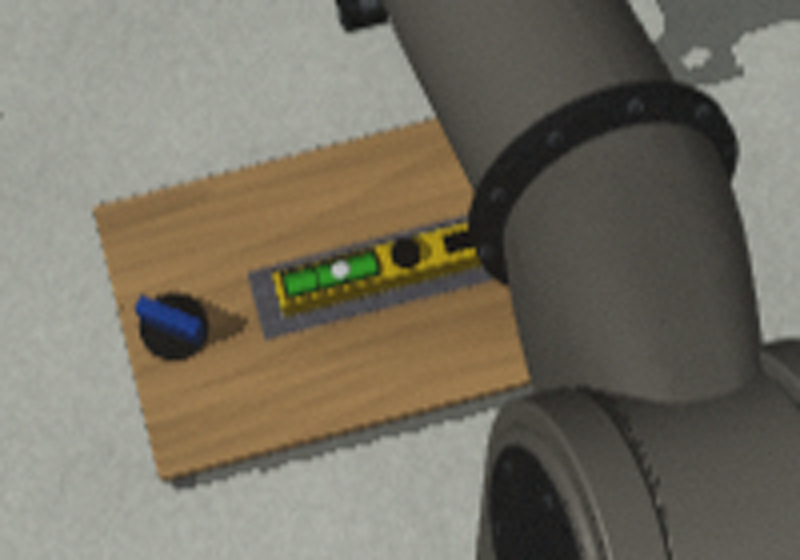

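The level lies on the strip and is free (pad at pixel 405,253). The bubble at (340,269) stands about 6 mm towards the right (-y) of the vial's middle (~332,272), so the turn needed is about 0.8 rad. Now to the knob at (170,320).

```bash
python3 -m jog '[[2,-2,0,0.1],[5,-4.5,0,0.2],[8,-7.5,0,0.3],[11,-10,0,0.4],[14,-13,0,0.5],[16.4,-15.1,0,0.6],[16.4,-15.1,0,0.645],[16.4,-15.1,2,0.645],[16.4,-15.1,5,0.645],[16.4,-15.1,7.5,0.645],[16.4,-15.1,7.5,0.645],[16.4,-15.1,7.5,0.645]]'; python3 -c "from h import *;obs()"
```

```text
t: 11.2
eef_pos: [0.4976, 0.1637, 0.1722]
tool_rot: [-0.0, 0.836, 0.549, -0.001]
contact_force: [1.1, -0.4, -0.2]
gripper_width: 0.598
grasp_force: 0.0
{'t': 11.2, 'q': [-0.0739, 0.3344, -0.4375, 1.9487, 0.1785, 0.8984, -1.0112], 'eef_pos': [0.4976, 0.1637, 0.1722], 'tool_rot': [-0.0002, 0.836, 0.5487, -0.0013], 'contact_force': [1.0662, -0.3915, -0.1828], 'gripper_width': 0.5982, 'grasp_force': 0.0}
```

```bash
python3 -m jog '[[0.2,0.1,1.5,0],[0.2,0.1,3.5,0],[0.2,0.1,5,0],[0.2,0.1,6,0],[0.2,0.1,6.3,0],[0.2,0.1,6.3,0],[0.2,0.1,6.3,0]]'; python3 -m jog '[[0,0,0,0],[0,0,0,0],[0,0,0,0],[0,0,0,0],[0,0,0,0],[0,0,0,0],[0,0,0,0]]' 0.85 25
```

```text
t: 11.78
eef_pos: [0.5014, 0.1662, 0.1105]
tool_rot: [0.0, 0.836, 0.549, 0.001]
contact_force: [-1.0, 0.1, 0.4]
gripper_width: 0.601
grasp_force: 0.0
t: 12.37
eef_pos: [0.5015, 0.1659, 0.11]
tool_rot: [0.0, 0.836, 0.549, 0.001]
contact_force: [0.7, -0.9, 6.3]
gripper_width: 0.133
grasp_force: 31.3
```

```bash
python3 -m jog '[[0,0,0,0.08],[0,0,0,0.16],[0,0,0,0.24],[0,0,0,0.32],[0,0,0,0.4],[0,0,0,0.48],[0,0,0,0.56],[0,0,0,0.64],[0,0,0,0.72],[0,0,0,0.75],[0,0,0,0.75],[0,0,0,0.75],[0,0,0,0.75],[0,0,0,0.75],[0,0,0,0.75],[0,0,0,0.75],[0,0,0,0.75],[0,0,0,0.75]]'
python3 - <<'E'
from h import *
for n in("top","side"):
    c,P=cam(n); I=c["pixels"]; np.save(n+"1.npy",P); np.save(n+"1i.npy",I)
    f=210/np.tan(np.radians(c["fovy"])/2); T=np.linalg.inv(c["pose"])
    u=np.array([-.234,.972])
    def px(s,z=.138): 
        p=T@np.r_[np.array([.5383,.0052])+u*s,z,1]; return np.round([f*p[0]/p[2]+c["cx"],f*p[1]/p[2]+c["cy"]],1)
    print(n,px(0,.147),px(43),px(52),px(61))
    a=px(45).astype(int); J=I[a[1]-45:a[1]+45,a[0]-60:a[0]+60]; save("turn1%s.png"%n,J,5)
a=cv2.imread("pics/turn1top.png");b=cv2.imread("pics/turn1side.png"); cv2.imwrite("pics/turn1.png",cv2.resize(np.vstack([a,b]),(400,600)))
E
```

```text
t: 13.87
eef_pos: [0.5021, 0.1648, 0.1128]
tool_rot: [0.001, 0.979, 0.204, 0.001]
contact_force: [-7.8, -8.2, 34.8]
gripper_width: 0.133
grasp_force: 35.5
top [281.4 171.4] [20728.8 -5021.5] [16931.7 -4057. ] [15004.4 -3567.4]Traceback (most recent call last):
  File "<stdin>", line 9, in <module>
  File "h.py", line 9, in save
    cv2.imwrite("pics/"+n,cv2.resize(img[...,::-1],None,fx=s,fy=s,interpolation=cv2.INTER_CUBIC))
                          ~~~~~~~~~~^^^^^^^^^^^^^^^^^^^^^^^^^^^^^^^^^^^^^^^^^^^^^^^^^^^^^^^^^^^^
cv2.error: OpenCV(4.12.0) /io/opencv/modules/imgproc/src/resize.cpp:4208: error: (-215:Assertion failed) !ssize.empty() in function 'resize'
```

```bash
python3 -m jog '[[0,0,-0.2,0],[0,0,-0.35,0],[0,0,-0.35,0],[0,0,-0.35,0]]'|egrep 'eef|cont'
cat > v.py <<'E'
from h import *
import sys
t=sys.argv[1]; out=[]; u=np.array([-.234,.972])
for n in("top","side"):
    c,P=cam(n); I=c["pixels"]; f=210/np.tan(np.radians(c["fovy"])/2); T=np.linalg.inv(c["pose"])
    def px(s,z=.138):
        p=T@np.r_[np.array([.5383,.0052])+u*s/1000,z,1]; return np.round([f*p[0]/p[2]+c["cx"],f*p[1]/p[2]+c["cy"]],1)
    a=px(52).astype(int); o=a-[40,30]; print(n,"in crop px: pad,line,mid,line",*[((px(s,z)-o)*5).round() for s,z in((0,.147),(43,.138),(52,.138),(61,.138))])
    out.append(cv2.resize(I[o[1]:o[1]+60,o[0]:o[0]+80,::-1],None,fx=5,fy=5,interpolation=cv2.INTER_CUBIC))
    if n=="top":
        Z=P[...,2]; m=(Z>.085)&(Z<.112); m[:125]=0;m[:,:200]=0;m[:,335:]=0;m[235:]=0
        h=cv2.cvtColor(I,cv2.COLOR_RGB2HSV); m&=(h[...,0]<20)&(h[...,1]>60)&(h[...,2]>60)
        k=np.linalg.lstsq(np.c_[P[m][:,:2],np.ones(m.sum())],Z[m],rcond=None)[0]; print("tilt along y",k[:2]@u,"across",k[0]*.972+k[1]*.234,m.sum())
cv2.imwrite("pics/"+t,np.vstack(out))
E
python3 v.py turn1.png
```

```text
eef_pos: [0.5018, 0.1647, 0.1131]
contact_force: [2.5, -5.7, 4.7]
top in crop px: pad,line,mid,line [297. 122.] [219. 147.] [203. 150.] [187. 155.]
tilt along y -0.002799032676648357 across 0.0012899484155316325 3275
side in crop px: pad,line,mid,line [229.  71.] [206. 140.] [200. 151.] [195. 162.]
```

View pics/turn1.png

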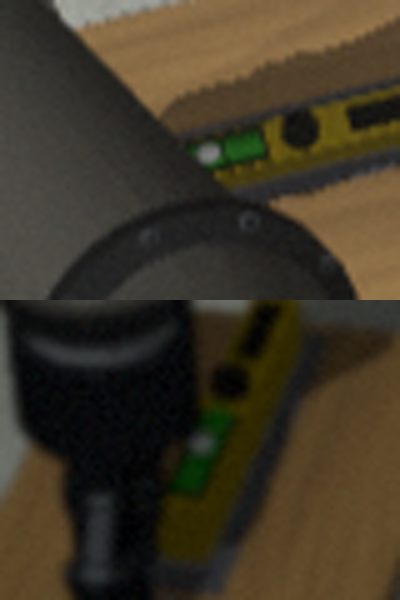

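The top crop shows the bubble at (209,153), about 2 mm from the middle on the pad's side. The side crop agrees in direction. I'll turn about 0.22 rad more, then let go and look without the arm in the way.

```bash
python3 -m jog '[[0,0,-0.03,0.06],[0,0,-0.06,0.12],[0,0,-0.09,0.18],[0,0,-0.1,0.22],[0,0,-0.1,0.22],[0,0,-0.1,0.22]]'|egrep 'eef|rot|cont'; python3 -m jog '[[0,0,0,0],[0,0,0,0],[0,0,0,0],[0,0,0,0]]' 0.1|egrep 'eef|rot|cont'; python3 -m jog '[[0,0,-2,0],[0,0,-4,0],[0,0,-7,0],[0,0,-10,0],[0,0,-12,0],[0,0,-14,0],[0,0,-14,0]]'; python3 -c "from h import *;obs()"
```

```text
eef_pos: [0.5019, 0.1643, 0.1141]
tool_rot: [0.001, 0.995, 0.095, 0.001]
contact_force: [3.2, -4.9, 4.0]
eef_pos: [0.5, 0.1663, 0.1134]
tool_rot: [-0.0, 0.995, 0.096, -0.001]
contact_force: [0.3, -0.0, 0.2]
t: 15.77
eef_pos: [0.5024, 0.1671, 0.2579]
tool_rot: [-0.001, 0.995, 0.096, 0.003]
contact_force: [0.8, 0.3, -0.1]
gripper_width: 0.451
grasp_force: 0.0
{'t': 15.7667, 'q': [-0.2629, 0.2187, -0.205, 1.8647, 0.0511, 1.0565, -1.8666], 'eef_pos': [0.5024, 0.1671, 0.2579], 'tool_rot': [-0.0011, 0.9954, 0.096, 0.0032], 'contact_force': [0.811, 0.2848, -0.1307], 'gripper_width': 0.4515, 'grasp_force': 0.0}
```

```bash
python3 -m jog '[[2,2,0,0],[5,5,0,0],[8,8,0,0],[11,11,0,0],[14,14,0,0],[15.4,15.2,0,0],[15.4,15.2,0,0],[15.4,15.2,0,0],[15.4,15.2,0,0],[15.4,15.2,0,0]]' 1 20; python3 v.py lev1.png
```

```text
t: 16.6
eef_pos: [0.6797, 0.0478, 0.2535]
tool_rot: [-0.0, 0.995, 0.097, -0.001]
contact_force: [0.5, 1.4, 0.0]
gripper_width: 0.002
grasp_force: 0.0
top in crop px: pad,line,mid,line [297. 122.] [219. 147.] [203. 150.] [187. 155.]
tilt along y 0.0012095416981146036 across 0.0011167960987082599 3540
side in crop px: pad,line,mid,line [229.  71.] [206. 140.] [200. 151.] [195. 162.]
```

View pics/lev1.png

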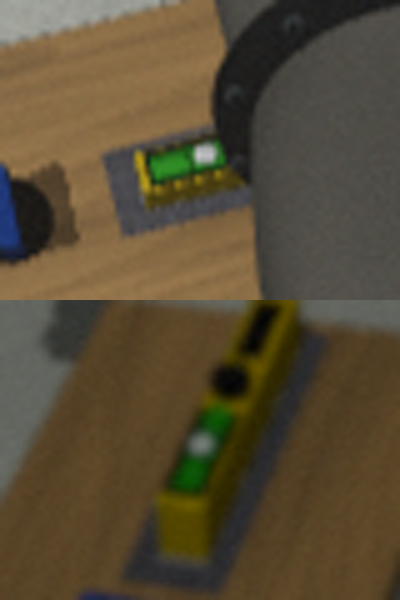

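The top crop shows the bubble at (205,154) against a predicted middle of (203,150). The shelf plane tilt is 0.0012, so it looks level. I check numerically with a profile along the vial in the side view.

Run:
```python
from h import *
u=np.array([-.234,.972])
for n in("side","top"):
    I=0; 
    for _ in range(4):
        c,P=cam(n); I=I+c["pixels"].astype(np.float32)/4
    f=210/np.tan(np.radians(c["fovy"])/2); T=np.linalg.inv(c["pose"])
    s=np.arange(20,92,1.5); w=np.linspace(-5,5,7)/1000; v=np.array([.972,.234])
    G=np.array([[np.r_[np.array([.5383,.0052])+u*a/1000+v*b,.138,1] for a in s] for b in w]).reshape(-1,4)@T.T
    x=(f*G[:,0]/G[:,2]+c["cx"]).reshape(7,-1).astype(np.float32); y=(f*G[:,1]/G[:,2]+c["cy"]).reshape(7,-1).astype(np.float32)
    S=cv2.remap(I,x,y,cv2.INTER_LINEAR)[2:5].mean(0)
    print(n); print(" ".join(f"{a:.1f}:{r:.0f},{g:.0f},{b:.0f}" for a,(r,g,b) in zip(s,S)))
```

```text
side
20.0:29,84,4 21.5:23,84,5 23.0:18,84,5 24.5:15,83,5 26.0:13,82,5 27.5:12,81,4 29.0:13,80,6 30.5:15,78,9 32.0:18,77,13 33.5:25,76,21 35.0:33,77,31 36.5:43,80,42 38.0:56,85,56 39.5:68,91,68 41.0:78,97,78 42.5:88,104,89 44.0:94,108,96 45.5:96,109,97 47.0:97,109,99 48.5:91,105,93 50.0:83,99,85 51.5:73,92,75 53.0:61,85,62 54.5:48,79,48 56.0:36,75,35 57.5:27,75,24 59.0:18,75,14 60.5:15,78,10 62.0:14,80,7 63.5:12,82,6 65.0:12,82,5 66.5:12,83,5 68.0:12,83,5 69.5:12,82,5 71.0:12,82,4 72.5:12,80,4 74.0:11,78,4 75.5:12,75,4 77.0:15,70,4 78.5:18,66,4 80.0:27,62,3 81.5:36,59,2 83.0:47,59,1 84.5:62,65,1 86.0:76,70,0 87.5:84,75,0 89.0:92,80,0 90.5:95,83,0
top
20.0:67,65,59 21.5:66,63,58 23.0:64,62,57 24.5:55,53,49 26.0:43,42,39 27.5:36,35,33 29.0:30,29,28 30.5:30,29,27 32.0:30,29,27 33.5:31,29,28 35.0:30,29,27 36.5:30,28,27 38.0:30,29,27 39.5:30,30,27 41.0:32,49,28 42.5:36,81,31 44.0:54,106,48 45.5:82,123,77 47.0:124,145,123 48.5:159,165,160 50.0:168,172,170 51.5:173,176,175 53.0:175,178,177 54.5:176,178,178 56.0:175,178,176 57.5:126,153,124 59.0:69,121,64 60.5:49,103,42 62.0:39,99,31 63.5:41,115,32 65.0:43,127,33 66.5:44,129,34 68.0:45,130,35 69.5:45,130,35 71.0:45,130,35 72.5:44,130,35 74.0:44,129,35 75.5:45,129,34 77.0:44,129,34 78.5:44,130,34 80.0:43,123,34 81.5:42,105,32 83.0:54,76,27 84.5:88,81,25 86.0:143,124,27 87.5:152,132,33 89.0:127,113,45 90.5:99,91,60
```

The top profile puts the black line at s=61.8 and the bubble's centre at about 52.3. That leaves the bubble about 0.5 mm off centre, so the shelf is level. Now to the pad with the fingers closed.

```bash
python3 -m jog '[[-2,0.2,0,0],[-5,0.5,0,0],[-8,0.8,0,0],[-11,1.1,0,0],[-13.5,1.4,0,0],[-14.7,1.5,1,0],[-14.7,1.5,3,0],[-14.7,1.5,5.5,0],[-14.7,1.5,7.5,0],[-14.7,1.5,9,0],[-14.7,1.5,9.4,0],[-14.7,1.5,9.4,0],[-14.7,1.5,9.4,0],[-14.7,1.5,9.4,0]]'; python3 -c "from h import *;obs()"
```

```text
t: 18.27
eef_pos: [0.5403, 0.0033, 0.161]
tool_rot: [0.0, 0.995, 0.096, 0.001]
contact_force: [-0.3, -0.3, -0.1]
gripper_width: 0.003
grasp_force: 0.0
{'t': 18.2667, 'q': [-0.0235, 0.3419, -0.1198, 1.9424, 0.0531, 0.8581, -1.5502], 'eef_pos': [0.5403, 0.0033, 0.161], 'tool_rot': [0.0, 0.9954, 0.0957, 0.0011], 'contact_force': [-0.3161, -0.3261, -0.0734], 'gripper_width': 0.0034, 'grasp_force': 0.0}
```

```bash
python3 -m jog '[[-0.2,-0.2,0.3,0],[-0.2,-0.2,0.6,0],[-0.2,-0.2,0.8,0],[-0.2,-0.2,0.9,0],[-0.2,-0.2,0.9,0]]'|egrep 'eef|cont'; for i in 1 2 3; do python3 -m jog '[[0,0,0.1,0],[0,0,0.1,0],[0,0,0.1,0]]'|egrep 'eef|cont'; done
```

```text
eef_pos: [0.5368, 0.0048, 0.1506]
contact_force: [-0.5, -0.2, 0.2]
eef_pos: [0.537, 0.0048, 0.1498]
contact_force: [-0.6, 0.2, 0.6]
eef_pos: [0.537, 0.0048, 0.1487]
contact_force: [-0.1, 1.4, -0.3]
eef_pos: [0.5372, 0.0049, 0.148]
contact_force: [-0.5, 0.8, 1.9]
```

```bash
for i in 1 2 3 4 5; do python3 -m jog '[[0,0,0.05,0],[0,0,0.1,0],[0,0,0.1,0]]'|egrep 'eef|cont'; done
```

```text
eef_pos: [0.5371, 0.0049, 0.1469]
contact_force: [0.5, 0.8, 2.4]
eef_pos: [0.5371, 0.0049, 0.1459]
contact_force: [-1.0, -0.4, 3.3]
eef_pos: [0.5372, 0.0049, 0.1449]
contact_force: [-0.3, -0.1, 4.6]
eef_pos: [0.5372, 0.0049, 0.1439]
contact_force: [-1.3, -0.0, 5.4]
eef_pos: [0.5372, 0.0049, 0.143]
contact_force: [-0.9, -0.6, 6.9]
```

```bash
python3 -m jog '[[0,0,0,0],[0,0,0,0],[0,0,0,0],[0,0,0,0],[0,0,0,0],[0,0,0,0],[0,0,0,0],[0,0,0,0],[0,0,0,0],[0,0,0,0],[0,0,0,0],[0,0,0,0],[0,0,0,0],[0,0,0,0]]'|egrep 'eef|cont|t:'; python3 v.py press.png
```

```text
t: 21.85
eef_pos: [0.5371, 0.0049, 0.1431]
tool_rot: [0.0, 0.995, 0.096, 0.0]
contact_force: [-1.2, 0.8, 6.1]
top in crop px: pad,line,mid,line [297. 122.] [219. 147.] [203. 150.] [187. 155.]
tilt along y 0.0010425765570633572 across 0.0010107903015185173 3686
side in crop px: pad,line,mid,line [229.  71.] [206. 140.] [200. 151.] [195. 162.]
```

View pics/press.png

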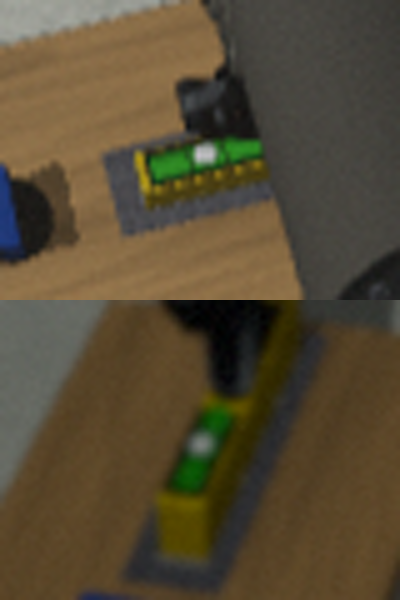

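The bubble at (205,154) in the top crop sits between both black lines (190 and 222). The fingers rest on the pad with about 6.5 N, pressing it some 5 mm down. Handing in.

```bash
python3 -c "from h import *;print(bot.hand_in())"
```

```text
the job is handed in; nothing more can be done
None
```

I handed the job in at about 22 s, with no verdict returned: the level stands on the strip, the bubble is about 0.5 mm off centre, and the closed fingers still hold the pad about 5 mm down with 6–7 N.

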